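# Take the squeeze-tab safety cap off the reagent jar

## Robot

A 6-joint arm with a two-finger parallel gripper is mounted at the origin on the work surface. World frame = base frame: x ahead of the robot, y to its left, z up, the work surface at z = 0. Lengths are in m, angles in rad, forces in N, time in s.
With the tool pointing down it reaches from about 0.3 to 0.825 m from the base axis. Payload 5.4 kg.
Tool frame: the origin (TCP) lies midway between the tips of the shut fingers; the grasp point (between the pads) lies 19 mm behind it (env.grasp_offset is the distance from the TCP to the grasp point, in m); y points along the fingers, x is the direction in which the jaws open and shut, and the axes are right-handed (so a half turn about y gives the same grasp; the last joint's range is limited). The gripper opens to 92 mm and grips with 3 to 60 N. Pads are 20 mm wide; open, the fingers measure 128 mm over their backs; the gripper's body (75 mm by 189 mm) begins 69 mm behind the grasp point.
Start: joints at [-1.389, 0.158, 1.597, -0, 1.386, -0.21], TCP at [0.22, -0.531, 0.179] pointing down, gripper open.
Joint ranges: [-2.91, 2.91], [-0.94, 2.29], [0.18, 2.7], [-1.29, 4.43], [0.17, 2.64], [-3, 3]. Speed limits (rad/s): [2.57, 2.57, 3.14, 3.14, 3.14, 3.14].

## Interface

Orientations are given as a unit quaternion [w, x, y, z].
In Python, from cell import readout, cams, env gives the robot as it stands.
- The arm moves only by the tool arm_command, never from a script. Its argument "series" is one flat list of numbers, 5 for each row, row after row: the shift along the tool's x, y, z in cm, then the turn about the tool's y in rad, then the finger opening in cm, from 0 to 9.19. A call has 1 to 5 rows; each row is the pose to reach, as a shift and turn from the pose measured when the call began, along the tool's axes at that moment; what a row does not reach only later rows make up. A row lasts 1/12 s, in which the tool goes at most 41.7 mm and 7.16 degrees, less where a joint would pass 70% of its speed; a pose out of reach is approached as far as the arm can. A call with a gripper value outside its range is refused whole. The fingers move at their own pace and stop on an object; "force" is the grip in N (left out, the last holds). Time passes only in rows, so rows that repeat a pose let the fingers close. It gives the time, the measured TCP pose, the force and the opening at its end, in the units of the state.
- readout.read_state(): the state, without advancing time (a new reading comes with each control period).
- cams.get_image(name): name is "side" or "top" or "wrist"; returns the picture (384x512x3 uint8, red, green, blue); there is no depth.
- cams.get_calibration(name): a dict with "intrinsics" (3x3 intrinsics, pixels), "origin" and "orientation" of the camera in the world. Camera axes: x right, y up, looking along -z (the intrinsics and any distortion apply to the point x, -y, -z); pixel columns grow to the right and rows downward; lengths in m; the calibration is good to about 2 mm. A picture is of the moment at which its call begins: read the wrist's pose just before it. get_calibration takes no time and is no camera call; for the wrist camera it gives the pose at the moment of the call.
- env.sign_off(): hands the job in, once; it reports no verdict.
The state is a dict: "time": time; "joints": joint angles; "joint_vel": joint speeds; "joint_efforts": joint torques, N m; "position": TCP position; "tool_rot": TCP orientation; "ft_force": force on the tool from outside, world axes, zero at the start; "ft_torque": the same for the moment, N m; "grip_width": opening from 0.0 (shut) to 1.0 (fully open).
Only numpy, scipy, OpenCV 4.12 (cv2) and the standard library are available. Lean on these libraries where they do the work, as an engineer would, in place of code of your own. Each camera call takes 0.05 s, during which the arm holds its last target.

## Task

Open the reagent jar: squeeze the two side tabs of its safety cap inward together, firmly but gently, turn the cap anticlockwise until it comes free of its neck, and lift it off without wrenching or yanking. Then set the cap down upright, mouth down, flat on the floor of the shallow white tray, without dropping it, let go, and leave the other things where they stand.

Things in the scene. Friction and masses are not known exactly. Their poses are not given: they have to be found in the camera images.
- cap: white round safety cap, 46 mm across, 38 mm tall, 40-100 g, seated on the jar's neck. Origin: centre of its underside, z up. Spring tabs on its +y and -y sides, 57 mm over their faces. To open: both tabs in, turn anticlockwise seen from above; it comes free after 16 to 57 deg (varies); a hard stop is about 8 deg beyond: pull up lightly now and then. Keep cap-on-jar force under 25 N.
- tab_a: spring tab on the cap's +y side, moving with the cap: flat ribbed plate 20 mm wide, at 13 to 34 mm above the cap's underside, face 28.5 mm from the cap's axis. Slides in 5 mm; needs at least 3.5 mm, best fully in (47 mm over both faces). Spring 3 N at rest, 10 N fully in; keep the finger force under 30 N per tab. Origin: same as the cap's.
- tab_b: the same tab on the cap's -y side. A narrow catch runs down below each tab's plate; unless squeezed, it strikes an upright post beside the neck and the cap cannot turn free. The posts stand up to 9 mm above the cap's underside, 25 to 31 mm from the axis: keep fingertips higher than 11 mm above the cap's underside. Origin: same as the cap's.
- jar: brown glass jar, 84 mm across, fixed upright in a metal holder 110 mm across. Origin: centre of the holder's underside on the bench, z up. The seated cap's underside is 125 mm above it. Below the cap: collar 62 mm across, catch posts and lugs, whose angle about the neck differs from jar to jar by up to 19 deg either way and is not given by this yaw. Cap play: 1 mm sideways, 2 mm up.
- tray: shallow white rectangular tray, fixed, 150 mm along its x, 220 mm along its y, walls 18 mm high and 4 mm thick. Origin: centre of its underside; its inner floor is 4 mm above that. The stopper stands near its +y end; the -y half is free.
- stopper: bystander: small clear glass stopper, 26 mm across, 30 mm tall, standing in the tray near its +y end. Origin: centre of underside. Leave it alone.
- squat_jar: bystander: squat brown jar with a plain round white cap, 56 mm across, 75 mm tall, standing about 100 mm from the safety-cap jar. Origin: centre of underside. Leave it alone.
- beaker: bystander: glass beaker, 60 mm across, 75 mm tall, in the middle of the bench's far side. Origin: centre of underside. Leave it alone.

How it is judged:
By the outcome, as a careful person would: the job done as asked, in the order asked, and still so for the second after the job is handed in, with the robot touching nothing.
It also fails if it takes over 72 s, if anything falls off the work surface, if the arm or the gripper's body presses on something with over 40 N, if the wrist force passes 120 N, or if a joint passes its speed limit or range.

## Working session

There is one attempt and no reset: what is moved stays moved. The work goes in short steps, Python scripts to look and compute and a tool call to move; the robot and the scene stay as the last step left them, time stands still between calls to the robot, and variables do not carry over. Pictures are saved under pics/ and viewed, and the job is handed in when it is done.

Besides the shell and the picture viewer there is one more tool, called after "Request:" as name(argument=value, ...), one argument or row to a line, values as JSON. arm_command: Moves the arm, as the interface text tells. Its arguments: {"type":"object","properties":{"series":{"type":"array","items":{"type":"number"}},"force":{"type":"number"}},"required":["series"]}

```bash
mkdir -p pics; ls; cat > h.py <<'E'
import numpy as np,cv2
from cell import readout,cams,env
from scipy.spatial.transform import Rotation as R
def rot(q): return R.from_quat([q[1],q[2],q[3],q[0]]).as_matrix()
def snap(n,f):
    c=cams.get_calibration(n); im=cams.get_image(n)
    cv2.imwrite('pics/'+f+'.png',im[:,:,::-1]); np.save('pics/'+f+'.npy',c,allow_pickle=True); return im,c
def ld(f): return np.load('pics/'+f+'.npy',allow_pickle=True).item()
def ray(c,u,v):
    K=np.array(c['intrinsics']); d=np.linalg.solve(K,[u,v,1.]); d=np.array([d[0],-d[1],-d[2]])
    return np.array(c['origin']),rot(c['orientation'])@(d/np.linalg.norm(d))
def onz(c,u,v,z):
    o,d=ray(c,u,v); return o+d*(z-o[2])/d[2]
def tri(l):
    A=np.zeros((3,3));b=np.zeros(3);
    for c,u,v in l:
        o,d=ray(c,u,v);P=np.eye(3)-np.outer(d,d);A+=P;b+=P@o
    x=np.linalg.solve(A,b); return x,[proj(c,x)-np.array([u,v]) for c,u,v in l]
def proj(c,p):
    q=rot(c['orientation']).T@(np.array(p)-np.array(c['origin']));q=np.array([q[0],-q[1],-q[2]]);k=np.array(c['intrinsics'])@q;return k[:2]/k[2]
def crop(f,u0,v0,u1,v1,s,g):
    im=cv2.imread('pics/'+f+'.png')[v0:v1,u0:u1];cv2.imwrite('pics/'+g+'.png',cv2.resize(im,None,fx=s,fy=s,interpolation=cv2.INTER_CUBIC))
E
python3 - <<'E'
from h import *
for n in ['side','top','wrist']:
    im,c=snap(n,n+'0'); print(n,c)
print(readout.read_state(),env.grasp_offset)
a=[cv2.imread(f'pics/{n}0.png') for n in('side','top')]
E
```

```text
pics
side {'intrinsics': array([[478.31863029,   0.        , 255.67991194],
       [  0.        , 478.31863029, 192.61656261],
       [  0.        ,   0.        ,   1.        ]]), 'origin': array([0.46793229, 0.70226103, 0.55149783]), 'orientation': array([-0.11316669, -0.05784161,  0.46172611,  0.87787052])}
top {'intrinsics': array([[358.79397494,   0.        , 253.43568831],
       [  0.        , 358.79397494, 183.83271712],
       [  0.        ,   0.        ,   1.        ]]), 'origin': array([0.49729181, 0.03743305, 0.79626535]), 'orientation': array([-0.70395922, -0.05400533,  0.06457957,  0.70523352])}
wrist {'intrinsics': array([[271.11523788,   0.        , 254.86174995],
       [  0.        , 271.11523788, 194.35756283],
       [  0.        ,   0.        ,   1.        ]]), 'origin': array([ 0.28292225, -0.50463742,  0.3846957 ]), 'orientation': array([ 0.82500238, -0.10180872,  0.0684237 , -0.55165592])}
{'time': 0.15, 'joints': array([-1.38908643e+00,  1.58901162e-01,  1.59792570e+00,  2.90244022e-05,
        1.38621783e+00, -2.10067483e-01]), 'joint_vel': array([-0.00079432, -0.00229587, -0.00198741, -0.00016021, -0.0014176 ,
        0.00100945]), 'joint_efforts': array([ 7.50706931e-04, -3.85915983e+01, -3.22434175e+01,  7.01425597e-02,
        3.50913405e-02, -8.12492090e-05]), 'position': array([ 0.21946228, -0.53089502,  0.17835555]), 'tool_rot': array([ 0.58813064, -0.58738034,  0.39347045, -0.39276926]), 'ft_force': array([0.34556583, 0.02280896, 0.58424091]), 'ft_torque': array([-0.00386747,  0.03906996,  0.01244387]), 'grip_width': 0.9965113647120132} 0.0187
```

View pics/side0.png

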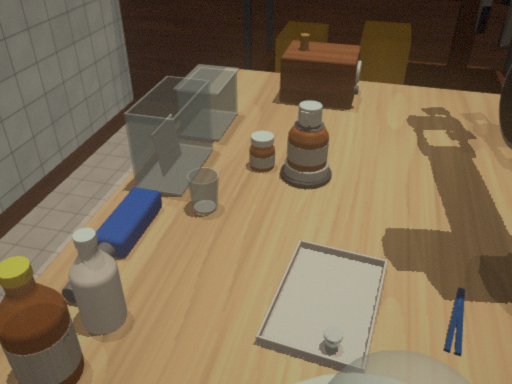

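View pics/top0.png

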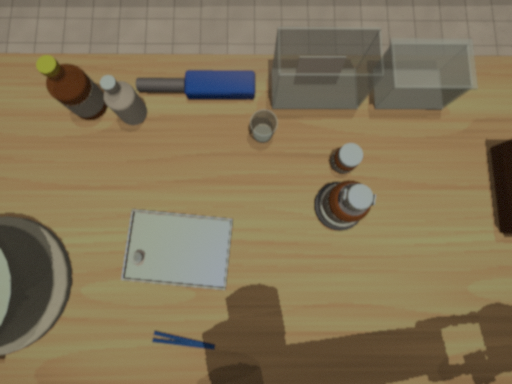

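View pics/wrist0.png

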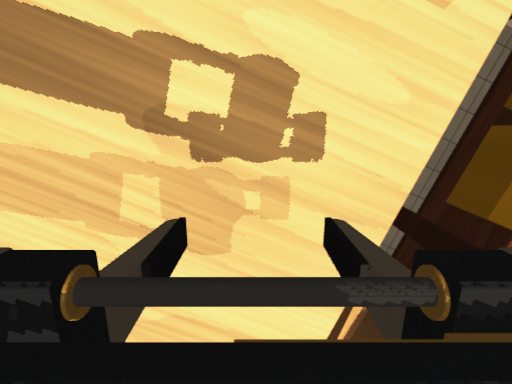

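The side view shows the safety-cap jar at about (309,125), squat jar at (262,150), beaker at (204,190), and tray near (325,300) with the stopper at (333,340). The top view shows the cap at about (360,197) and the tray at (180,248). I'll enlarge both.

```bash
python3 - <<'E'
from h import *
crop('side0',270,90,350,190,6,'cs'); crop('top0',305,135,385,235,6,'ct')
a=cv2.imread('pics/cs.png');b=cv2.imread('pics/ct.png');cv2.imwrite('pics/cst.png',cv2.resize(np.hstack([a,b]),None,fx=.83,fy=.83))
crop('top0',115,200,240,295,6,'ctray')
s=readout.read_state();print(rot(s['tool_rot']))
E
```

```text
[[ 3.81826620e-01 -2.34338973e-04  9.24233941e-01]
 [-9.24232888e-01  1.43329071e-03  3.81826549e-01]
 [-1.41417276e-03 -9.99998945e-01  3.30684762e-04]]
```

View pics/cst.png

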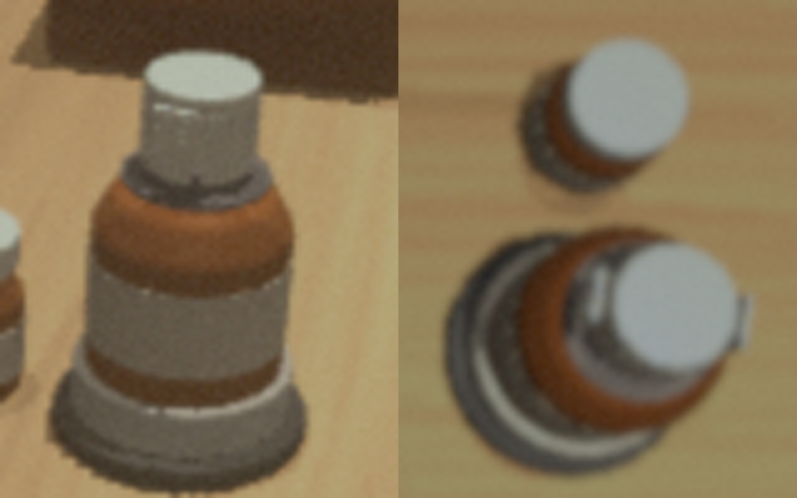

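View pics/ctray.png

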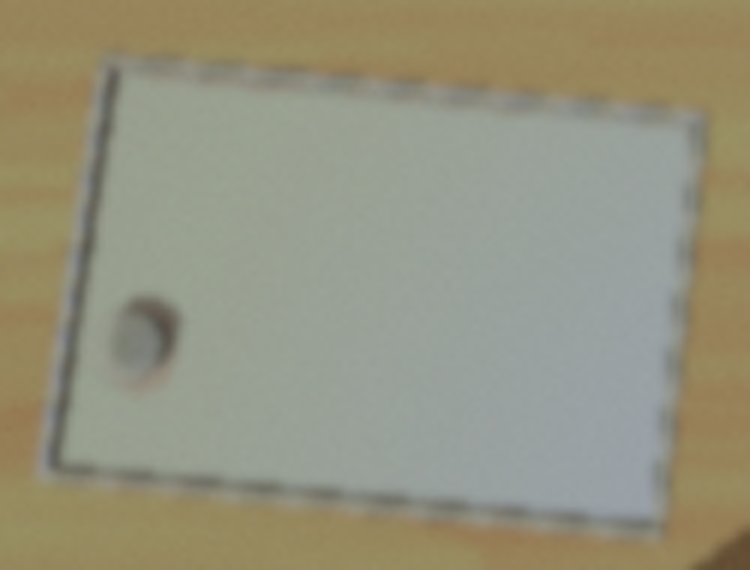

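```bash
python3 - <<'E'
from h import *
t=ld('top0');s=ld('side0')
print('captop',tri([(t,305+278/4.98,135+307/4.98),(s,270+203/4.98,90+78/4.98)]))
# squat cap top
print('squat',onz(t,305+231/4.98,135+99/4.98,.075))
print('beaker',onz(t,263,120,.075))
print('tabs z=.15',onz(t,345.2,193.2,.155),onz(t,374.3,199.7,.155))
print('capcentre z .163',onz(t,305+278/4.98,135+307/4.98,.163))
print('holder centre',onz(t,305+(555-398)/4.98,135+352/4.98,.02))
f=lambda x,y:(115+x/6,200+y/6)
for p in [(107,57),(706,116),(662,533),(42,475)]: print('tray',onz(t,*f(*p),.018))
print('stopper',onz(t,*f(145,340),.034))
E
```

```text
captop (array([ 0.58136099, -0.16467609,  0.16135907]), [array([0.00836413, 0.08200164]), array([-0.07447148, -0.01291136])])
squat [ 0.68039818 -0.17713548  0.075     ]
beaker [0.75571657 0.0058848  0.075     ]
tabs z=.15 [ 0.58867904 -0.13859131  0.155     ] [ 0.57675905 -0.19088113  0.155     ]
capcentre z .163 [ 0.58129149 -0.16414659  0.163     ]
holder centre [ 0.58046198 -0.15540439  0.02      ]
tray [0.5730345  0.28663661 0.018     ]
tray [0.55137801 0.07069844 0.018     ]
tray [0.40623511 0.08508204 0.018     ]
tray [0.42683464 0.3014877  0.018     ]
stopper [0.47342575 0.26326127 0.034     ]
```

```bash
cat >> h.py <<'E'
def yaw(s): M=rot(s['tool_rot']); return np.degrees(np.arctan2(M[1,0],M[0,0]))
def go(p,y):
    s=readout.read_state();M=rot(s['tool_rot']);d=M.T@(np.array(p)-s['position'])*100
    print('t',round(s['time'],2),'pos',s['position'].round(4),'yaw',yaw(s).round(2),'grip',round(s['grip_width']*92,1),'F',s['ft_force'].round(1),'T',s['ft_torque'].round(2))
    print('shift cm',d.round(2),'turn',round(np.radians(yaw(s)-y),3))
E
python3 -c "
from h import *
go([.50,-.2,.27],-103)"
```

```text
t 0.15 pos [ 0.2195 -0.5309  0.1784] yaw -67.55 grip 91.7 F [0.3 0.  0.6] T [-0.    0.04  0.01]
shift cm [-19.88  -9.12  38.57] turn 0.619
```

Request:
arm_command(
  series=[0,-3.5,0,0,9.19,-1,-6.5,2,0.1,9.19,-2.5,-8,5,0.2,9.19,-4.2,-9,8.4,0.3,9.19,-6,-9.1,12,0.4,9.19],
)

```text
time: 0.57
position: [0.3083, -0.4301, 0.2721]
tool_rot: [-0.496, 0.497, -0.503, 0.505]
ft_force: [0.8, 0.5, -0.8]
grip_width: 0.996
```

```bash
python3 -c "
from h import *
go([.50,-.2,.27],-103)"
```

```text
t 0.57 pos [ 0.3083 -0.4301  0.2721] yaw -90.86 grip 91.7 F [ 0.8  0.5 -0.8] T [-0.01 -0.02 -0.04]
shift cm [-23.29   0.18  18.82] turn 0.212
```

Request:
arm_command(
  series=[-3,0,2.5,0.1,9.19,-6,0,5,0.2,9.19,-9,0,7.5,0.21,9.19,-12,0,10,0.21,9.19,-15,0,12.4,0.21,9.19],
)

```text
time: 0.98
position: [0.4354, -0.2801, 0.2717]
tool_rot: [-0.441, 0.441, -0.552, 0.554]
ft_force: [-0.1, -1.2, -0.4]
grip_width: 1.0
```

```bash
python3 -c "
from h import *
go([.50,-.2,.27],-103)"
```

```text
t 0.98 pos [ 0.4354 -0.2801  0.2717] yaw -102.89 grip 92.0 F [-0.1 -1.2 -0.4] T [ 0.01  0.06 -0.03]
shift cm [-9.25  0.16  4.51] turn 0.002
```

Request:
arm_command(
  series=[-3,0,1.5,0,9.19,-6,0,3,0,9.19,-9.2,0,4.5,0,9.19,-9.2,0,4.5,0,9.19,-9.2,0,4.5,0,9.19],
)

```text
time: 1.4
position: [0.5002, -0.1991, 0.2712]
tool_rot: [-0.441, 0.442, -0.551, 0.553]
ft_force: [1.0, -1.0, 1.0]
grip_width: 0.998
```

```bash
python3 -c "
from h import *
snap('wrist','w1')
go([.58,-.164,.27],-103)"
```

```text
t 1.45 pos [ 0.4996 -0.2003  0.2712] yaw -102.82 grip 92.0 F [ 0.4 -0.1 -0.2] T [0.02 0.03 0.  ]
shift cm [-5.32  0.12  7.03] turn 0.003
```

View pics/w1.png

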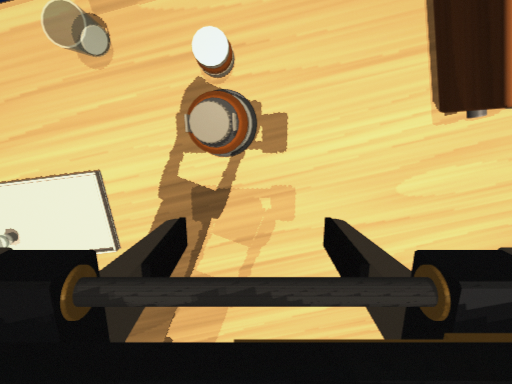

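```bash
python3 -c "
from h import *
crop('w1',165,75,275,165,7,'cw1')"
```

```text
(no output)
```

View pics/cw1.png

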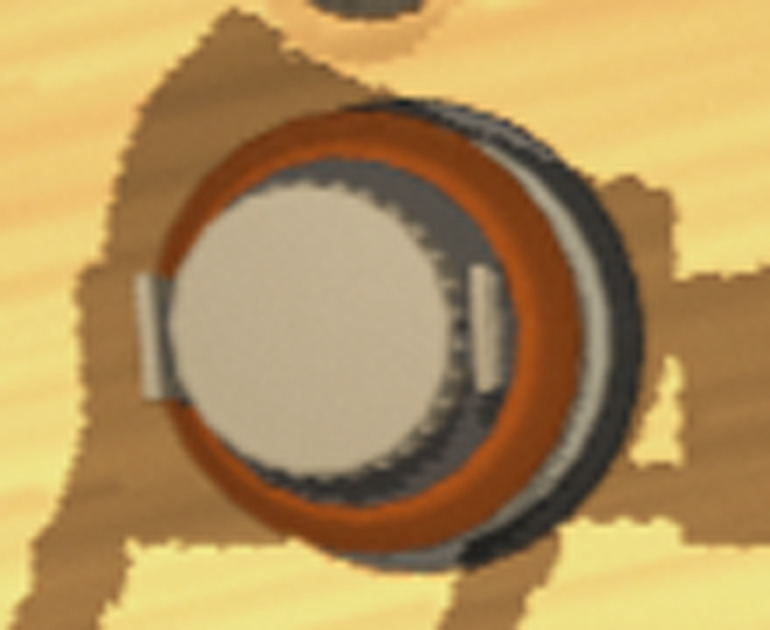

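```bash
python3 - <<'E'
from h import *
w=ld('w1');t=ld('top0')
f=lambda x,y:(165+x/7,75+y/7)
print('cap',tri([(w,*f(310,328)),(t,360.8,196.6)]),onz(w,*f(310,328),.163))
A=onz(w,*f(138,275),.159);B=onz(w,*f(148,398),.159);C=onz(w,*f(495,268),.159);D=onz(w,*f(503,390),.159)
ang=lambda v:np.degrees(np.arctan2(v[1],v[0]))
print(A,B,C,D,'normals',ang(B-A)-90,ang(D-C)-90,'axis',ang((C+D)-(A+B)),np.linalg.norm(C+D-A-B)/2)
print('mid',(A+B+C+D)/4)
E
```

```text
cap (array([ 0.58258324, -0.16506127,  0.15965541]), [array([0.29318452, 0.64792308]), array([-0.08479047, -0.42136561])]) [ 0.58317066 -0.16542899  0.163     ]
[ 0.59743223 -0.13994551  0.159     ] [ 0.57850097 -0.13611754  0.159     ] [ 0.58585839 -0.19629237  0.159     ] [ 0.56698274 -0.19304614  0.159     ] normals 78.56869656788842 80.24174358243087 axis -101.52230088847233 0.05780261927423309
mid [ 0.58219359 -0.16635039  0.159     ]
```

```bash
python3 -c "
from h import *
go([.5825,-.1655,.215],-101.2)"
```

```text
t 1.45 pos [ 0.4996 -0.2003  0.2712] yaw -102.82 grip 92.0 F [ 0.4 -0.1 -0.2] T [0.02 0.03 0.  ]
shift cm [-5.24  5.62  7.3 ] turn -0.028
```

Request:
arm_command(
  series=[-2,0,3,-0.03,9.19,-4,2,5.5,-0.03,9.19,-5.2,4,7.3,-0.03,9.19,-5.2,5.6,7.3,-0.03,9.19,-5.2,5.6,7.3,-0.03,9.19],
)

```text
time: 1.87
position: [0.58, -0.1659, 0.2103]
tool_rot: [0.447, -0.451, 0.548, -0.544]
ft_force: [-0.8, -1.1, -0.6]
grip_width: 0.998
```

```bash
python3 -c "
from h import *
snap('wrist','w2')
go([.5825,-.1655,.215],-101.2)
crop('w2',150,60,360,230,3.7,'cw2')"
```

```text
t 1.92 pos [ 0.5805 -0.1666  0.2128] yaw -101.18 grip 92.1 F [ 0.4 -0.2  1. ] T [ 0.04 -0.01 -0.03]
shift cm [-0.15 -0.22  0.17] turn 0.0
```

View pics/cw2.png

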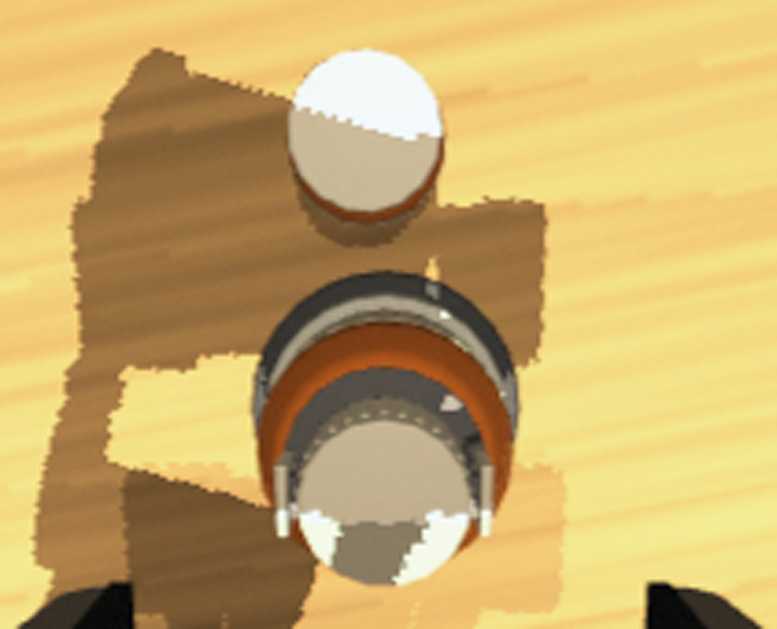

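```bash
python3 - <<'E'
from h import *
w=ld('w2');w1=ld('w1');t=ld('top0');s=ld('side0')
f=lambda x,y:(150+x/3.7,60+y/3.7)
print('cap',tri([(w,*f(384,502)),(w1,165+310/7,75+328/7),(t,360.8,196.6)]),onz(w,*f(384,502),.163))
A=onz(w,*f(275,465),.159);B=onz(w,*f(277,537),.159);C=onz(w,*f(494,465),.159);D=onz(w,*f(492,537),.159)
ang=lambda v:np.degrees(np.arctan2(v[1],v[0]))
print('normals',ang(B-A)-90,ang(D-C)-90,'axis',ang((C+D)-(A+B)),np.linalg.norm(C+D-A-B)/2)
print('mid',(A+B+C+D)/4)
E
```

```text
cap (array([ 0.58257977, -0.16507561,  0.15965028]), [array([-0.02812528, -0.00304296]), array([0.30692844, 0.64820588]), array([-0.07763463, -0.4190793 ])]) [ 0.58343562 -0.16528091  0.163     ]
normals 78.79895250187082 78.81928445135387 axis -101.16460841902118 0.05754684362949886
mid [ 0.58255619 -0.1652378   0.159     ]
```

```bash
python3 -c "
from h import *
go([.5828,-.1653,.1405],-101.2)"
```

```text
t 1.92 pos [ 0.5805 -0.1666  0.2128] yaw -101.18 grip 92.1 F [ 0.4 -0.2  1. ] T [ 0.04 -0.01 -0.03]
shift cm [-0.19  7.23  0.23] turn 0.0
```

Request:
arm_command(
  series=[-0.19,1.5,0.23,0,9.19,-0.19,3,0.23,0,9.19,-0.19,4.5,0.23,0,9.19,-0.19,5.9,0.23,0,9.19,-0.19,5.9,0.23,0,9.19],
)

```text
time: 2.33
position: [0.5809, -0.1661, 0.1523]
tool_rot: [0.446, -0.45, 0.549, -0.545]
ft_force: [-1.0, -0.1, -0.2]
grip_width: 1.0
```

```bash
python3 -c "
from h import *
go([.5828,-.1653,.1405],-101.2)"
```

```text
t 2.33 pos [ 0.5809 -0.1661  0.1523] yaw -101.31 grip 92.0 F [-1.  -0.1 -0.2] T [ 0.05  0.02 -0.02]
shift cm [-0.12  1.18  0.18] turn -0.002
```

Request:
arm_command(
  series=[-0.1,0.6,0.2,0,9.19,-0.1,1.1,0.2,0,9.19,-0.1,1.1,0.2,0,9.19,-0.1,1.1,0.2,0,9.19,-0.1,1.1,0.2,0,9.19],
)

```text
time: 2.75
position: [0.5834, -0.1658, 0.1421]
tool_rot: [0.447, -0.45, 0.548, -0.545]
ft_force: [0.1, 0.4, 0.1]
grip_width: 1.002
```

```bash
python3 -c "
from h import *
go([.5828,-.1653,.1405],-101.2)"
```

```text
t 2.75 pos [ 0.5834 -0.1658  0.1421] yaw -101.31 grip 92.2 F [0.1 0.4 0.1] T [-0.    0.02  0.02]
shift cm [-0.04  0.17 -0.06] turn -0.002
```

Request:
arm_command(
  series=[0,0.1,0,0,6.3,0,0.1,0,0,6.3,0,0.1,0,0,6.3,0,0.1,0,0,6.3,0,0.1,0,0,6.3],
  force=18,
)

```text
time: 3.17
position: [0.5834, -0.1658, 0.1412]
tool_rot: [0.447, -0.45, 0.548, -0.545]
ft_force: [0.4, -0.6, -0.2]
grip_width: 0.688
```

```bash
python3 -c "
from h import *
snap('wrist','w3');snap('side','s3')
go([.5828,-.1653,.1405],-101.2)
crop('w3',150,100,360,300,3.5,'a');crop('s3',250,50,370,190,5,'b')"
```

```text
t 3.27 pos [ 0.5834 -0.1658  0.1412] yaw -101.31 grip 62.9 F [-0.4 -0.1 -0.5] T [ 0.04  0.01 -0.04]
shift cm [-0.04  0.07 -0.07] turn -0.002
```

View pics/a.png

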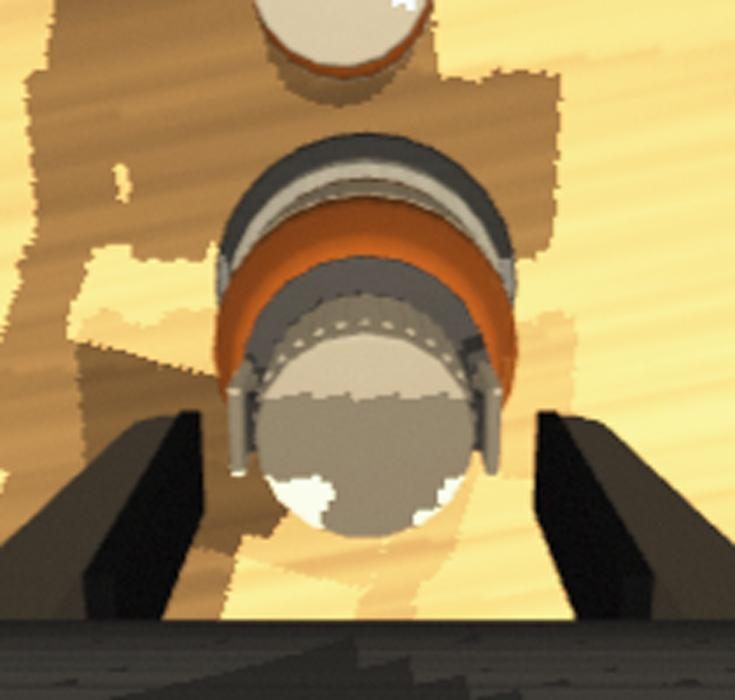

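View pics/b.png

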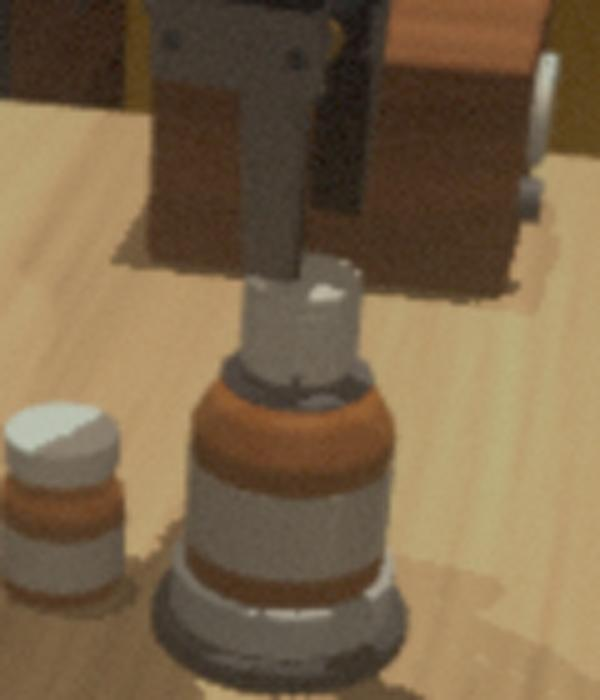

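```bash
python3 - <<'E'
from h import *
s=ld('s3');w=ld('w3');st=readout.read_state();M=rot(st['tool_rot']);p=st['position']
for e in(-.0315,.0315):
  for a in (0,-.019):
    for z in(-.01,.01):
      q=p+M@[e,a,z];print(e,a,z,q.round(3),'side',((proj(s,q)-[250,50])*5).round(),'wrist',((proj(w,q)-[150,100])*3.5).round())
f=lambda x,y:(150+x/3.5,100+y/3.5)
print(onz(w,*f(366,437),.163), tri([(w,*f(366,437)),(ld('w1'),165+310/7,75+328/7)]))
E
```

```text
-0.0315 0 -0.01 [ 0.58  -0.133  0.141] side [291. 360.] wrist [232. 442.]
-0.0315 0 0.01 [ 0.599 -0.137  0.141] side [242. 351.] wrist [229. 359.]
-0.0315 -0.019 -0.01 [ 0.58  -0.133  0.16 ] side [294. 315.] wrist [220. 475.]
-0.0315 -0.019 0.01 [ 0.599 -0.137  0.16 ] side [245. 305.] wrist [216. 384.]
0.0315 0 -0.01 [ 0.567 -0.195  0.141] side [346. 298.] wrist [505. 442.]
0.0315 0 0.01 [ 0.587 -0.199  0.141] side [300. 289.] wrist [508. 359.]
0.0315 -0.019 -0.01 [ 0.568 -0.195  0.16 ] side [350. 254.] wrist [517. 475.]
0.0315 -0.019 0.01 [ 0.587 -0.199  0.16 ] side [303. 246.] wrist [521. 384.]
[ 0.58313855 -0.16513434  0.163     ] (array([ 0.58314868, -0.16527372,  0.16293649]), [array([ 0.18622276, -0.08006371]), array([-0.11977046,  0.05225241])])
```

```bash
python3 - <<'E'
from h import *
s=ld('s3');w=ld('w3')
print(tri([(w,150+180/3.5,100+411/3.5),(s,250+244/5,50+272/5)]))
print(tri([(w,150+203/3.5,100+411/3.5),(s,250+244/5,50+272/5)]))
print(readout.read_state()['joints'], w['origin'],s['origin'])
E
```

```text
(array([ 0.59994672, -0.13235757,  0.1757786 ]), [array([0.07218059, 0.15166471]), array([-0.05844147,  0.01190754])])
(array([ 0.59961605, -0.13613358,  0.17440022]), [array([-0.53440179, -1.1193833 ]), array([ 0.43192762, -0.09266605])])
[-0.47408683  0.27345664  1.5391212  -0.00308971  1.33456569  1.29483544] [ 0.6519717  -0.17867532  0.34724614] [0.46793229 0.70226103 0.55149783]
```

Request:
arm_command(
  series=[0,-2,0,0,3,0,-4,0,0,1,0,-4,0,0,0,0,-4,0,0,0,0,-4,0,0,0],
  force=10,
)

```text
time: 3.68
position: [0.5832, -0.1656, 0.18]
tool_rot: [0.446, -0.45, 0.549, -0.545]
ft_force: [0.2, -0.0, 0.3]
grip_width: 0.341
```

Request:
arm_command(
  series=[0,0,0,0,0,0,0,0,0,0,0,0,0,0,0,0,0,0,0,0,0,0,0,0,0],
)

```text
time: 4.1
position: [0.583, -0.1655, 0.1797]
tool_rot: [0.446, -0.45, 0.549, -0.545]
ft_force: [-0.4, -0.5, -0.7]
grip_width: 0.008
```

```bash
python3 -c "
from h import *
snap('wrist','w4');snap('side','s4')
go([.5828,-.1653,.1405],-101.2)
crop('w4',150,100,360,300,3.5,'a');crop('s4',250,30,370,170,5,'b')"
```

```text
t 4.2 pos [ 0.5832 -0.1656  0.1799] yaw -101.31 grip 0.5 F [ 0.3 -0.7 -0. ] T [ 0.08 -0.02  0.  ]
shift cm [-0.02  3.94 -0.01] turn -0.002
```

View pics/a.png

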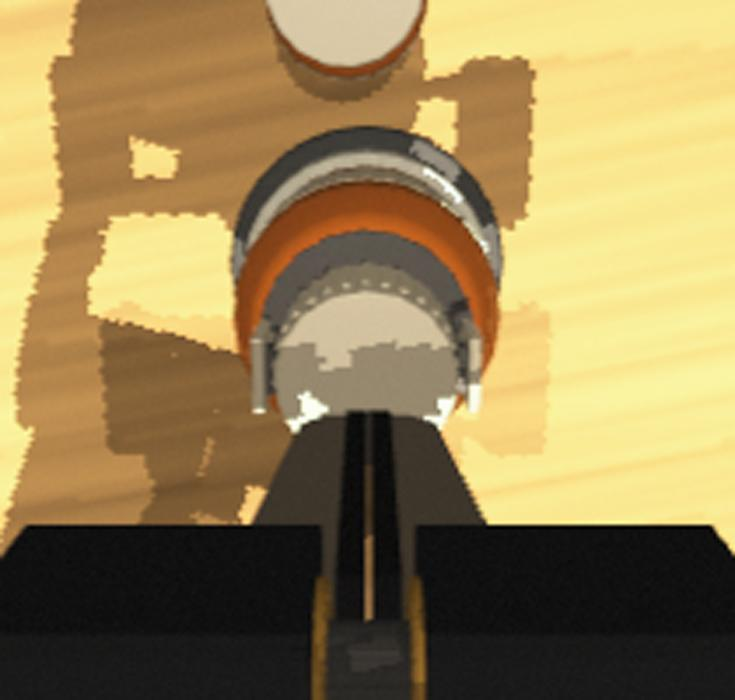

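View pics/b.png

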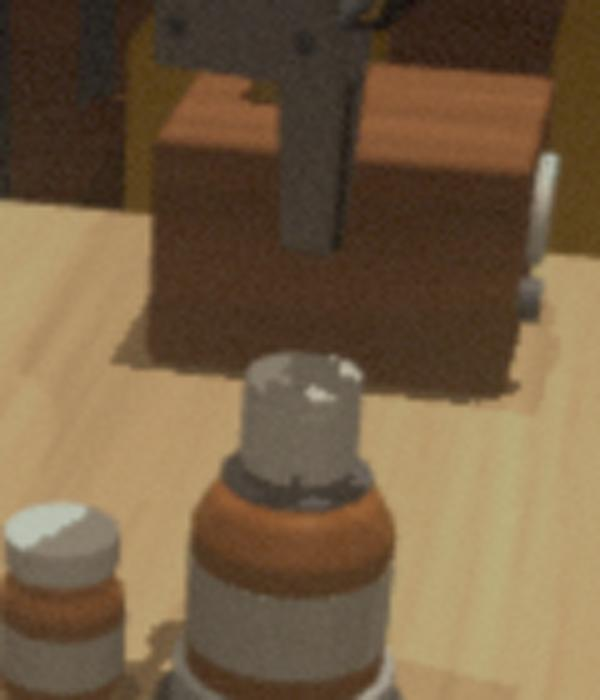

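```bash
python3 - <<'E'
from h import *
s=ld('s4');w=ld('w4');st=readout.read_state();M=rot(st['tool_rot']);p=st['position']
print(tri([(w,150+320/3.5,100+416/3.5),(s,250+284/5,30+245/5)]))
for b in(0,-.02,-.03,-.034,-.04):
  for z in(.01,-.01):
    q=p+M@[0,b,z];print(b,z,q.round(3),'w',((proj(w,q)-[150,100])*3.5).round(),'s',((proj(s,q)-[250,30])*5).round())
E
```

```text
(array([ 0.59289096, -0.15858334,  0.21650757]), [array([0.8537118 , 1.85569128]), array([-0.69689766,  0.19509235])])
0 0.01 [ 0.593 -0.168  0.18 ] w [369. 359.] s [278. 328.]
0 -0.01 [ 0.573 -0.164  0.18 ] w [369. 442.] s [327. 337.]
-0.02 0.01 [ 0.593 -0.168  0.2  ] w [369. 385.] s [281. 279.]
-0.02 -0.01 [ 0.574 -0.164  0.2  ] w [369. 476.] s [330. 288.]
-0.03 0.01 [ 0.593 -0.168  0.21 ] w [369. 401.] s [283. 254.]
-0.03 -0.01 [ 0.574 -0.164  0.21 ] w [369. 496.] s [332. 263.]
-0.034 0.01 [ 0.593 -0.168  0.214] w [369. 407.] s [283. 244.]
-0.034 -0.01 [ 0.574 -0.164  0.214] w [369. 504.] s [333. 252.]
-0.04 0.01 [ 0.593 -0.168  0.22 ] w [369. 418.] s [284. 229.]
-0.04 -0.01 [ 0.574 -0.164  0.22 ] w [369. 518.] s [334. 237.]
```

Request:
arm_command(
  series=[0,0,0,0,9.19,0,0,0,0,9.19,0,0,0,0,9.19,0,0,0,0,9.19,0,0,0,0,9.19],
)

```text
time: 4.62
position: [0.5832, -0.1655, 0.18]
tool_rot: [0.446, -0.45, 0.549, -0.545]
ft_force: [0.5, 0.1, -0.4]
grip_width: 0.346
```

Request:
arm_command(
  series=[0,0,0,0,9.19,0,0,0,0,9.19,0,0,0,0,9.19,0,0,0,0,9.19,0,0,0,0,9.19],
)

```text
time: 5.03
position: [0.5832, -0.1656, 0.18]
tool_rot: [0.446, -0.45, 0.549, -0.545]
ft_force: [0.6, 0.5, 0.4]
grip_width: 0.707
```

```bash
python3 -c "
from h import *
go([.583,-.1653,.108],-101.2)"
```

```text
t 5.03 pos [ 0.5832 -0.1656  0.18  ] yaw -101.31 grip 65.0 F [0.6 0.5 0.4] T [ 0.07  0.02 -0.01]
shift cm [-0.03  7.2   0.03] turn -0.002
```

Request:
arm_command(
  series=[0,0,0,0,9.19,0,1,0,0,9.19,0,2.5,0,0,9.19,0,4,0,0,9.19,0,5,0,0,9.19],
)

```text
time: 5.45
position: [0.5818, -0.1651, 0.1276]
tool_rot: [0.446, -0.451, 0.549, -0.544]
ft_force: [-0.2, -0.2, -1.3]
grip_width: 0.999
```

```bash
python3 -c "
from h import *
go([.583,-.1653,.107],-101.2)"
```

```text
t 5.45 pos [ 0.5818 -0.1651  0.1276] yaw -101.31 grip 91.9 F [-0.2 -0.2 -1.3] T [ 0.03  0.03 -0.01]
shift cm [-0.    2.06  0.14] turn -0.002
```

Request:
arm_command(
  series=[0,0.8,0.1,0,9.19,0,1.5,0.1,0,9.19,0,1.9,0.1,0,9.19,0,1.9,0.1,0,9.19,0,1.9,0.1,0,9.19],
)

```text
time: 5.87
position: [0.5828, -0.1653, 0.1089]
tool_rot: [0.446, -0.451, 0.549, -0.544]
ft_force: [-0.4, -0.1, -0.2]
grip_width: 1.0
```

```bash
python3 -c "
from h import *
snap('wrist','w5');snap('side','s5')
go([.583,-.1653,.106],-101.2)
crop('w5',150,100,360,300,3.5,'a');crop('s5',250,30,370,170,5,'b')"
```

```text
t 5.97 pos [ 0.5832 -0.1655  0.1095] yaw -101.31 grip 92.0 F [-0.   0.8  0.4] T [ 0.06  0.03 -0.02]
shift cm [-0.02  0.35 -0.02] turn -0.002
```

View pics/a.png

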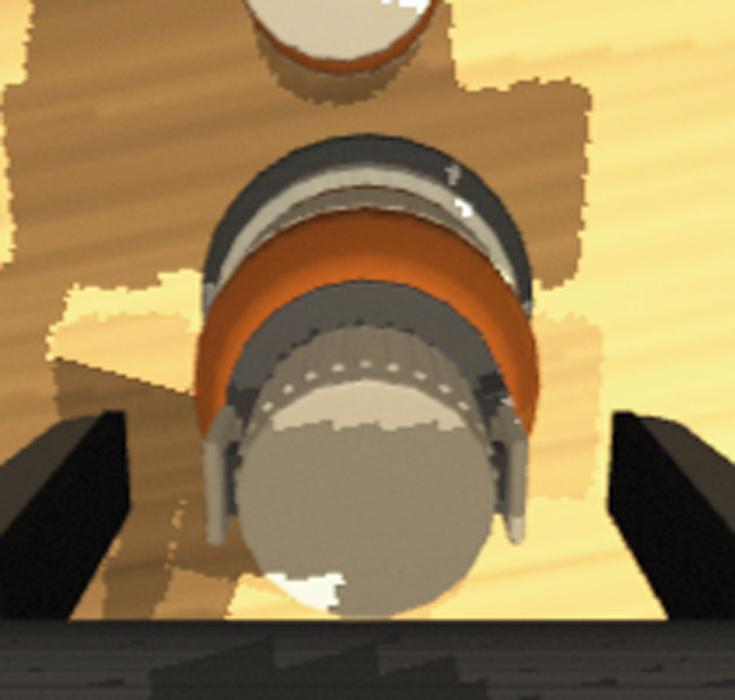

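View pics/b.png

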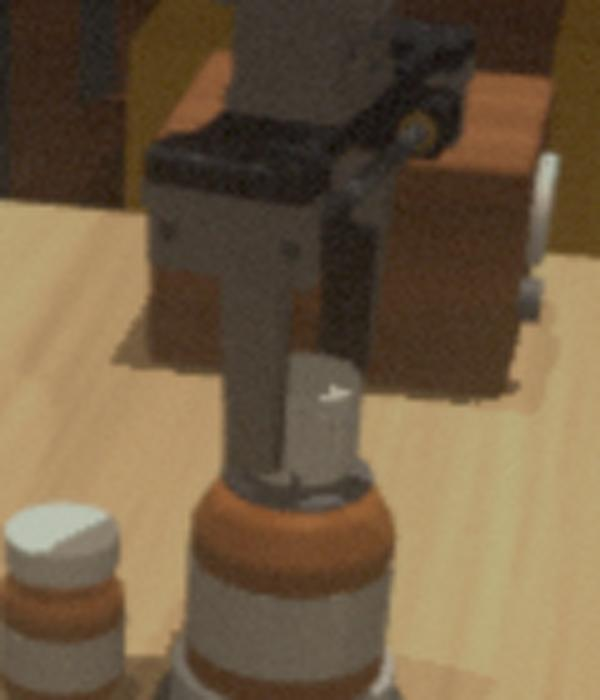

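```bash
python3 - <<'E'
from h import *
s=ld('s5');w=ld('w5')
print(tri([(w,150+102/3.5,100+411/3.5),(s,250+223/5,30+467/5)]))
st=readout.read_state();M=rot(st['tool_rot']);p=st['position']
for b in(-.03,-.034,-.038):
  for x in(-.046,-.05):
    q=p+M@[x,b,.01];print(b,x,q.round(3),'w',((proj(w,q)-[150,100])*3.5).round(),'s',((proj(s,q)-[250,30])*5).round())
E
```

```text
(array([ 0.60289985, -0.11713402,  0.14306047]), [array([-0.32171862, -0.65095053]), array([ 0.25184956, -0.04226379])])
-0.03 -0.046 [ 0.602 -0.122  0.139] w [133. 400.] s [228. 470.]
-0.03 -0.05 [ 0.603 -0.118  0.139] w [112. 400.] s [224. 474.]
-0.034 -0.046 [ 0.602 -0.122  0.143] w [128. 407.] s [228. 460.]
-0.034 -0.05 [ 0.603 -0.118  0.143] w [107. 407.] s [224. 464.]
-0.038 -0.046 [ 0.602 -0.122  0.147] w [123. 414.] s [229. 451.]
-0.038 -0.05 [ 0.603 -0.118  0.147] w [101. 414.] s [225. 455.]
```

Request:
arm_command(
  series=[0,0.25,0,0,8,0,0.3,0,0,6.3,0,0.3,0,0,6.3,0,0.3,0,0,6.3,0,0.3,0,0,6.3],
  force=18,
)

```text
time: 6.38
position: [0.5832, -0.1655, 0.1066]
tool_rot: [0.446, -0.45, 0.549, -0.545]
ft_force: [0.4, -0.3, 0.2]
grip_width: 0.691
```

```bash
python3 -c "
from h import *
snap('wrist','w6');snap('side','s6')
go([.583,-.1653,.106],-101.2)
crop('w6',150,100,360,300,3,'a');crop('s6',270,60,350,160,6,'b')
a=cv2.imread('pics/a.png');b=cv2.imread('pics/b.png');cv2.imwrite('pics/ab6.png',cv2.resize(np.hstack([a,b[:600] if len(b)>=600 else b]),None,fx=.7,fy=.7))"
```

```text
t 6.48 pos [ 0.5832 -0.1655  0.1066] yaw -101.31 grip 63.0 F [-0.5  1.  -0.3] T [0.03 0.08 0.01]
shift cm [-0.02  0.06 -0.03] turn -0.002
```

View pics/ab6.png

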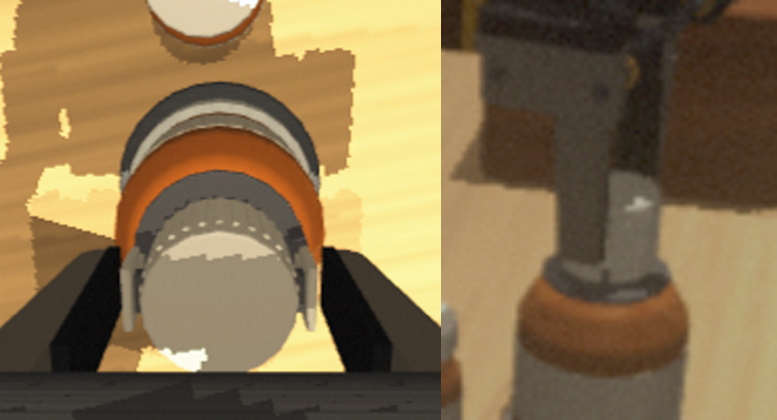

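Request:
arm_command(
  series=[0,0,0,0,5.5,0,0,0,0,5,0,0,0,0,4.4,0,0,0,0,4.4,0,0,0,0,4.4],
  force=18,
)

```text
time: 6.9
position: [0.5833, -0.1655, 0.1068]
tool_rot: [0.446, -0.45, 0.549, -0.545]
ft_force: [-0.8, -0.3, 2.2]
grip_width: 0.505
```

```bash
python3 -c "
from h import *
snap('wrist','w7')
go([.583,-.1653,.106],-101.2)
crop('w7',150,100,360,300,3,'a')"
```

```text
t 6.95 pos [ 0.5833 -0.1656  0.1068] yaw -101.31 grip 46.2 F [-0.9 -0.4  1.1] T [0.07 0.12 0.06]
shift cm [-0.02  0.08 -0.03] turn -0.002
```

View pics/a.png

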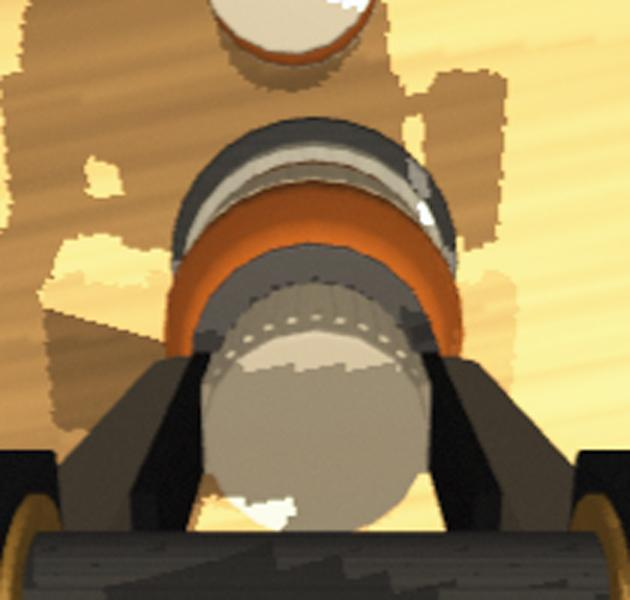

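Tabs fully in (about 46 mm). I'll begin turning anticlockwise.

Request:
arm_command(
  series=[0,0,0,-0.04,4.4,0,0,0,-0.08,4.4,0,0,0,-0.12,4.4,0,0,0,-0.14,4.4,0,0,0,-0.14,4.4],
)

```text
time: 7.37
position: [0.5834, -0.1656, 0.1068]
tool_rot: [0.484, -0.487, 0.516, -0.512]
ft_force: [-0.5, 0.7, 0.8]
grip_width: 0.501
```

```bash
python3 -c "
from h import *
go([.5831,-.1653,.1068],-101.2+16)"
```

```text
t 7.37 pos [ 0.5834 -0.1656  0.1068] yaw -93.27 grip 46.1 F [-0.5  0.7  0.8] T [ 0.04 -0.02 -0.  ]
shift cm [-0.03 -0.   -0.03] turn -0.141
```

Request:
arm_command(
  series=[0,0,0,-0.04,4.4,0,0,0,-0.08,4.4,0,0,0,-0.12,4.4,0,0,0,-0.15,4.4,0,0,0,-0.15,4.4],
)

```text
time: 7.78
position: [0.5833, -0.1656, 0.1068]
tool_rot: [-0.521, 0.524, -0.478, 0.474]
ft_force: [-0.1, -0.3, 0.3]
grip_width: 0.502
```

```bash
python3 -c "
from h import *
snap('wrist','w8')
go([.5831,-.1653,.1068],-101.2+16)
crop('w8',150,100,360,300,3,'a')"
```

```text
t 7.83 pos [ 0.5834 -0.1656  0.1068] yaw -84.75 grip 46.5 F [-0.3 -0.1  1. ] T [ 0.01  0.03 -0.01]
shift cm [-0.03 -0.   -0.02] turn 0.008
```

View pics/a.png

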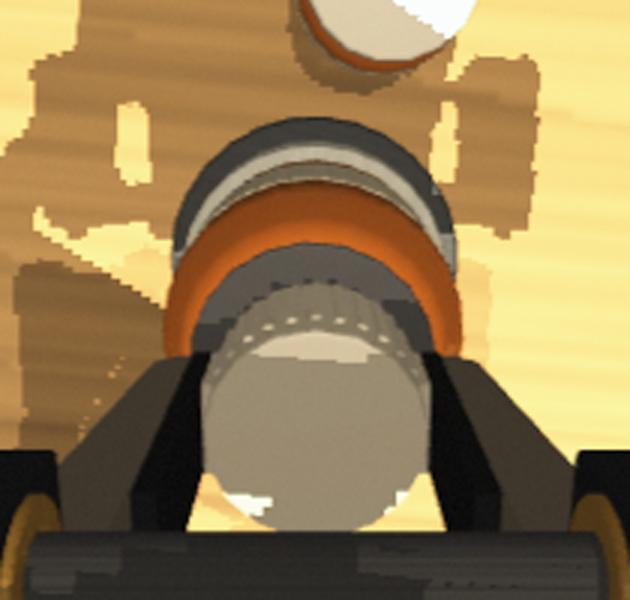

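Request:
arm_command(
  series=[0,-0.1,0,0,4.4,0,-0.2,0,0,4.4,0,-0.25,0,0,4.4],
)

```text
time: 8.08
position: [0.5832, -0.1655, 0.1091]
tool_rot: [-0.52, 0.524, -0.479, 0.474]
ft_force: [-0.5, -0.8, -2.1]
grip_width: 0.499
```

```bash
python3 -c "
from h import *
go([.5831,-.1653,.1068],-101.2+20)"
```

```text
t 8.08 pos [ 0.5832 -0.1655  0.1091] yaw -84.79 grip 45.9 F [-0.5 -0.8 -2.1] T [ 0.02  0.04 -0.03]
shift cm [-0.02  0.23 -0.  ] turn -0.063
```

Request:
arm_command(
  series=[0,-0.05,0,0,4.4,0,-0.1,0,0,4.4],
)

```text
time: 8.25
position: [0.5829, -0.1654, 0.1094]
tool_rot: [-0.52, 0.524, -0.479, 0.474]
ft_force: [1.0, 0.3, -4.9]
grip_width: 0.508
```

Request:
arm_command(
  series=[0,0.1,0,-0.03,4.4,0,0.1,0,-0.06,4.4,0,0.1,0,-0.09,4.4,0,0,0,-0.09,4.4,0,-0.1,0,-0.09,4.4],
)

```text
time: 8.67
position: [0.5829, -0.1653, 0.1105]
tool_rot: [-0.541, 0.544, -0.456, 0.45]
ft_force: [0.5, 1.4, -1.7]
grip_width: 0.502
```

```bash
python3 -c "
from h import *
go([.5831,-.1653,.1098],-101.2+25)"
```

```text
t 8.67 pos [ 0.5829 -0.1653  0.1105] yaw -79.71 grip 46.2 F [ 0.5  1.4 -1.7] T [ 0.08 -0.04 -0.  ]
shift cm [0.01 0.07 0.02] turn -0.061
```

Request:
arm_command(
  series=[0,-0.05,0,0,4.4,0,-0.1,0,0,4.4,0,-0.1,0,0,4.4],
)

```text
time: 8.92
position: [0.5831, -0.1652, 0.1117]
tool_rot: [-0.541, 0.544, -0.456, 0.45]
ft_force: [-0.1, 0.2, -1.1]
grip_width: 0.502
```

Request:
arm_command(
  series=[0,-0.1,0,0,4.4,0,-0.2,0,0,4.4,0,-0.3,0,0,4.4,0,-0.4,0,0,4.4,0,-0.4,0,0,4.4],
)

```text
time: 9.33
position: [0.5833, -0.1654, 0.1161]
tool_rot: [-0.541, 0.544, -0.456, 0.451]
ft_force: [-0.9, 0.5, -1.4]
grip_width: 0.503
```

```bash
python3 -c "
from h import *
snap('wrist','w9');snap('side','s9')
go([.5831,-.1653,.2],-79.7)
crop('w9',150,100,360,300,3,'a');crop('s9',270,60,350,160,6,'b')"
```

```text
t 9.43 pos [ 0.5832 -0.1653  0.1158] yaw -79.72 grip 46.7 F [-0.   0.1  0.2] T [ 0.04 -0.05  0.01]
shift cm [-0.02 -8.42 -0.08] turn -0.0
```

View pics/a.png

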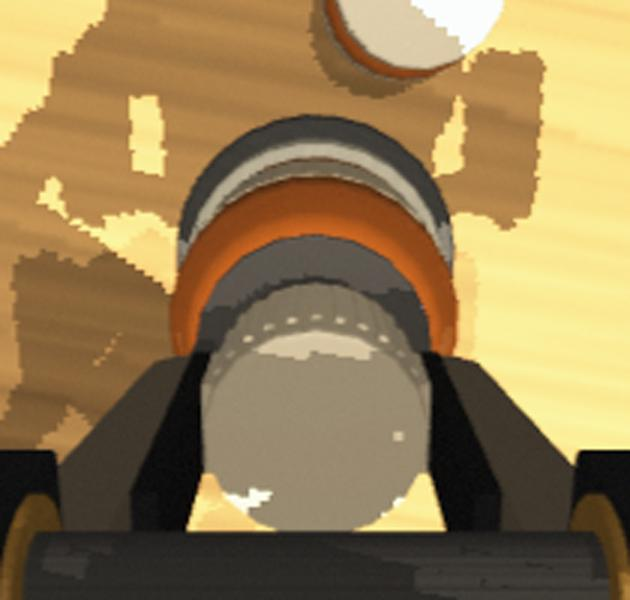

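View pics/b.png

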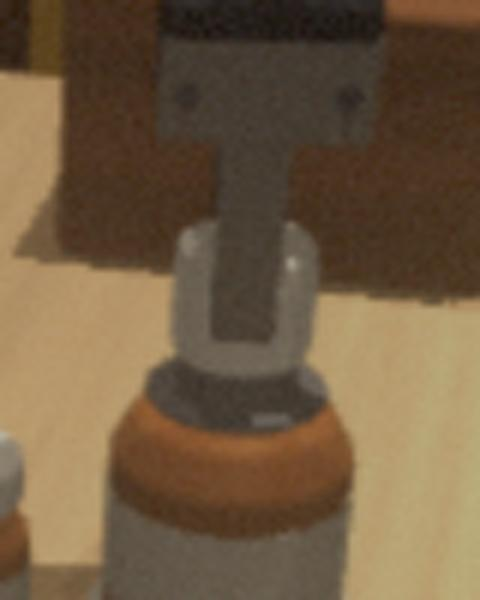

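Request:
arm_command(
  series=[0,-0.4,0,0,4.4,0,-0.9,0,0,4.4,0,-1.5,0,0,4.4,0,-2.2,0,0,4.4,0,-3,0,0,4.4],
)

```text
time: 9.85
position: [0.5835, -0.1654, 0.1467]
tool_rot: [-0.541, 0.544, -0.456, 0.451]
ft_force: [0.1, 0.5, -1.0]
grip_width: 0.503
```

Request:
arm_command(
  series=[0,-0.8,0,0,4.4,0,-1.6,0,0,4.4,0,-2.4,0,0,4.4,0,-3.2,0,0,4.4,0,-4,0,0,4.4],
)

```text
time: 10.27
position: [0.5838, -0.1655, 0.1877]
tool_rot: [-0.541, 0.544, -0.456, 0.451]
ft_force: [0.9, -0.6, -0.7]
grip_width: 0.504
```

```bash
python3 - <<'E'
from h import *
snap('side','s10')
crop('s10',220,0,380,160,4,'b')
t=ld('top0')
f=lambda x,y:(115+x/6,200+y/6)
c=[onz(t,*f(*p),.018) for p in [(107,57),(706,116),(662,533),(42,475)]]
m=sum(c)/4; d=((c[1]+c[2])-(c[0]+c[3]));d/=np.linalg.norm(d);print('centre',m,'-y dir',d,'yaw',np.degrees(np.arctan2(-d[1],-d[0]))-90,'place',m+d*.05)
go([.4848,.1338,.185],-85)
E
```

```text
centre [0.48937056 0.1859762  0.018     ] -y dir [-0.09727358 -0.99525768  0.        ] yaw -5.582192406587254 place [0.48450689 0.13621331 0.018     ]
t 10.32 pos [ 0.5848 -0.1659  0.1896] yaw -79.73 grip 46.4 F [0.6 0.5 1.1] T [ 0.04 -0.05  0.  ]
shift cm [-31.28   0.51  -4.49] turn 0.092
```

View pics/b.png

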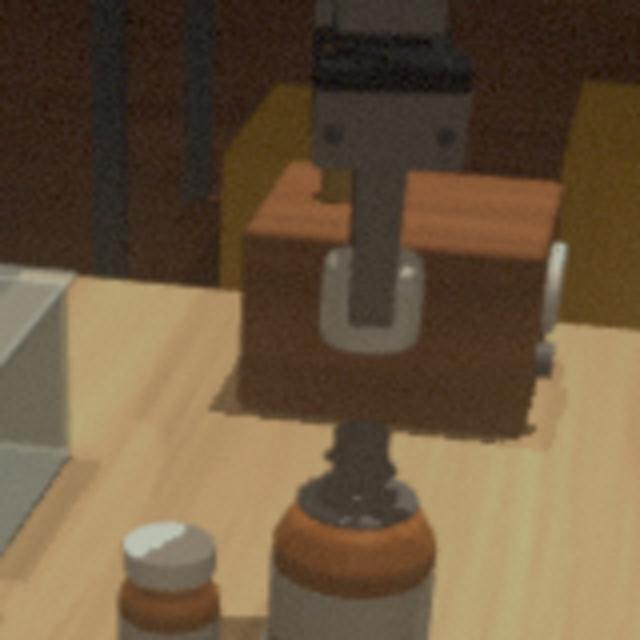

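Request:
arm_command(
  series=[-2,0,-0.3,0,4.4,-4.5,0,-0.6,0.05,4.4,-7.5,0,-1,0.1,4.4,-10.5,0,-1.5,0.15,4.4,-13.5,0,-1.9,0.2,4.4],
)

```text
time: 10.73
position: [0.5413, -0.0354, 0.1898]
tool_rot: [0.493, -0.495, 0.507, -0.505]
ft_force: [-0.0, -0.1, -0.6]
grip_width: 0.506
```

```bash
python3 -c "
from h import *
go([.485,.1355,.15],-95.6)"
```

```text
t 10.73 pos [ 0.5413 -0.0354  0.1898] yaw -91.36 grip 46.5 F [-0.  -0.1 -0.6] T [ 0.03  0.03 -0.02]
shift cm [-16.96   4.01  -6.02] turn 0.074
```

Request:
arm_command(
  series=[-3,0,-1.1,0.03,4.4,-6,0,-2.2,0.06,4.4,-9,0.5,-3.3,0.074,4.4,-12,1,-4.3,0.074,4.4,-14.5,1.5,-5.2,0.074,4.4],
)

```text
time: 11.15
position: [0.4919, 0.1126, 0.1751]
tool_rot: [0.474, -0.476, 0.525, -0.522]
ft_force: [0.4, 0.2, 0.3]
grip_width: 0.502
```

```bash
python3 -c "
from h import *
go([.485,.1355,.13],-95.6)"
```

```text
t 11.15 pos [0.4919 0.1126 0.1751] yaw -95.57 grip 46.2 F [0.4 0.2 0.3] T [ 0.03  0.02 -0.02]
shift cm [-2.21  4.52 -0.88] turn 0.001
```

Request:
arm_command(
  series=[-1.2,0.5,-0.5,0,4.4,-2.2,1.5,-0.9,0,4.4,-2.2,3,-0.9,0,4.4,-2.2,4.5,-0.9,0,4.4,-2.2,4.5,-0.9,0,4.4],
)

```text
time: 11.57
position: [0.4824, 0.1352, 0.1267]
tool_rot: [0.472, -0.478, 0.526, -0.521]
ft_force: [-1.2, -0.2, -2.1]
grip_width: 0.507
```

```bash
python3 -c "
from h import *
snap('side','s11');snap('wrist','w11');snap('top','t11')
go([.485,.1355,.03],-95.6)
crop('s11',240,120,420,384,2.2,'b')
crop('t11',100,180,250,310,3,'c')
b=cv2.imread('pics/b.png');c=cv2.imread('pics/c.png');h=max(len(b),len(c));P=lambda i:cv2.copyMakeBorder(i,0,h-len(i),0,0,0)
cv2.imwrite('pics/bc.png',cv2.resize(np.hstack([P(b),P(c)]),None,fx=.9,fy=.9))"
```

```text
t 11.72 pos [0.4853 0.1351 0.1306] yaw -95.6 grip 46.3 F [ 0.9  0.5 -1.2] T [ 0.02 -0.05  0.04]
shift cm [-0.04 10.06  0.02] turn -0.0
```

View pics/bc.png

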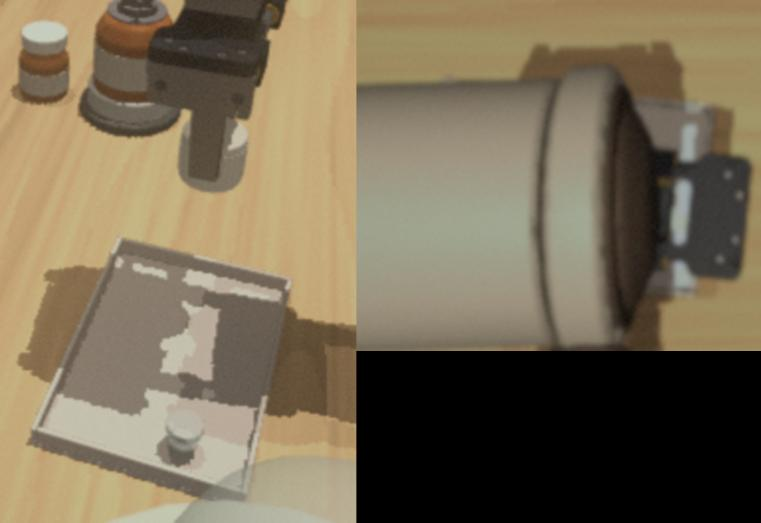

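View pics/w11.png

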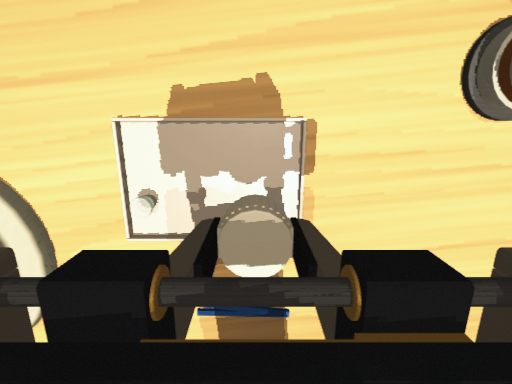

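```bash
python3 - <<'E'
from h import *
s=ld('s11');w=ld('w11');t=ld('top0')
f=lambda x,y:(115+x/6,200+y/6)
T=[f(107,57),f(706,116),f(662,533),f(42,475)] # (+x+y),(+x-y),(-x-y),(-x+y)
W=[(115,118),(306,118),None,(128,239)]
g=lambda x,y:(240+x/1.98,120+y/1.98)
S=[g(33,430),g(118,240),g(291,280),g(247,495)]
for i in range(4):
    l=[(t,*T[i]),(s,*S[i])]+([(w,*W[i])] if W[i] else [])
    x,e=tri(l);print(x.round(4),[k.round(1) for k in e])
# cap bottom in side: gripped cap height
print(((proj(s,[.485,.1355,.1306+.018])-[240,120])*1.98), ((proj(s,[.485,.1355,.1306+.056])-[240,120])*1.98))
E
```

```text
[0.5739 0.2865 0.0148] [array([ 0.6, -0.3]), array([-0.5,  0.1]), array([-0.7,  1.2])]
[0.5527 0.0704 0.0144] [array([ 0.2, -0.5]), array([-0.1, -0. ]), array([-0.4,  1.2])]
[0.4054 0.0852 0.0154] [array([-0. ,  0.2]), array([-0.3, -0. ])]
[0.4269 0.3021 0.0156] [array([ 0.1, -0.1]), array([-0.9,  0.2]), array([0.2, 1.1])]
[204.37799991 169.84739741] [210.17527817 125.94112085]
```

Request:
arm_command(
  series=[0,1.5,0,0,4.4,0,3.5,0,0,4.4,0,6,0,0,4.4,0,8,0,0,4.4,0,9.5,0,0,4.4],
)

```text
time: 12.13
position: [0.4851, 0.1348, 0.035]
tool_rot: [0.474, -0.476, 0.525, -0.523]
ft_force: [-0.1, -0.3, -0.4]
grip_width: 0.505
```

```bash
python3 -c "
from h import *
go([.485,.1355,.005],-95.6)"
```

```text
t 12.13 pos [0.4851 0.1348 0.035 ] yaw -95.64 grip 46.5 F [-0.1 -0.3 -0.4] T [0.05 0.03 0.02]
shift cm [-0.07  3.   -0.  ] turn -0.001
```

Request:
arm_command(
  series=[0,0.7,0,0,4.4,0,1.5,0,0,4.4,0,2.3,0,0,4.4,0,3,0,0,4.4,0,3,0,0,4.4],
)

```text
time: 12.55
position: [0.4845, 0.1347, 0.0042]
tool_rot: [0.473, -0.476, 0.525, -0.523]
ft_force: [0.2, 0.1, -1.2]
grip_width: 0.506
```

```bash
python3 -c "
from h import *
snap('side','s12')
go([.485,.1355,-.01],-95.6)
crop('s12',270,190,400,350,4,'b')"
```

```text
t 12.6 pos [0.4848 0.1348 0.0048] yaw -95.64 grip 46.0 F [-0.1 -1.3 -1.1] T [0.02 0.03 0.04]
shift cm [-0.08  1.48  0.02] turn -0.001
```

View pics/b.png

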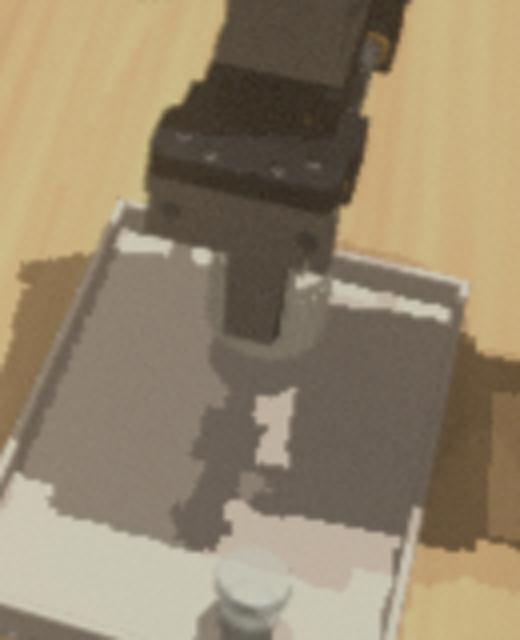

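Request:
arm_command(
  series=[0,0.4,0,0,4.4,0,0.8,0,0,4.4,0,1.2,0,0,4.4,0,1.3,0,0,4.4,0,1.3,0,0,4.4],
)

```text
time: 13.02
position: [0.4843, 0.1347, -0.0086]
tool_rot: [0.473, -0.476, 0.525, -0.523]
ft_force: [0.4, -0.6, -1.3]
grip_width: 0.507
```

Request:
arm_command(
  series=[0,0.1,0,0,4.4,0,0.2,0,0,4.4,0,0.3,0,0,4.4],
)

```text
time: 13.27
position: [0.4844, 0.1347, -0.0116]
tool_rot: [0.473, -0.476, 0.525, -0.523]
ft_force: [-0.2, 1.0, -1.3]
grip_width: 0.504
```

Request:
arm_command(
  series=[0,0.1,0,0,4.4,0,0.15,0,0,4.4,0,0.15,0,0,4.4],
)

```text
time: 13.52
position: [0.4843, 0.1348, -0.0132]
tool_rot: [0.473, -0.476, 0.525, -0.523]
ft_force: [0.3, 0.1, -1.3]
grip_width: 0.504
```

Request:
arm_command(
  series=[0,0.05,0,0,4.4,0,0.1,0,0,4.4,0,0.1,0,0,4.4],
)

```text
time: 13.77
position: [0.4844, 0.1347, -0.0142]
tool_rot: [0.473, -0.476, 0.525, -0.523]
ft_force: [0.3, 0.7, -0.7]
grip_width: 0.51
```

Request:
arm_command(
  series=[0,0.05,0,0,4.4,0,0.1,0,0,4.4,0,0.1,0,0,4.4],
)

```text
time: 14.02
position: [0.4845, 0.1348, -0.0143]
tool_rot: [0.473, -0.476, 0.525, -0.523]
ft_force: [-3.1, -0.1, 6.7]
grip_width: 0.507
```

```bash
python3 -c "
from h import *
snap('side','s13')
go([.485,.1355,-.01],-95.6)
crop('s13',270,190,400,350,4,'b')"
```

```text
t 14.07 pos [ 0.4845  0.1347 -0.0143] yaw -95.63 grip 46.5 F [-2.7 -0.3  7.6] T [-0.03  0.61 -0.03]
shift cm [-0.08 -0.43  0.04] turn -0.001
```

View pics/b.png

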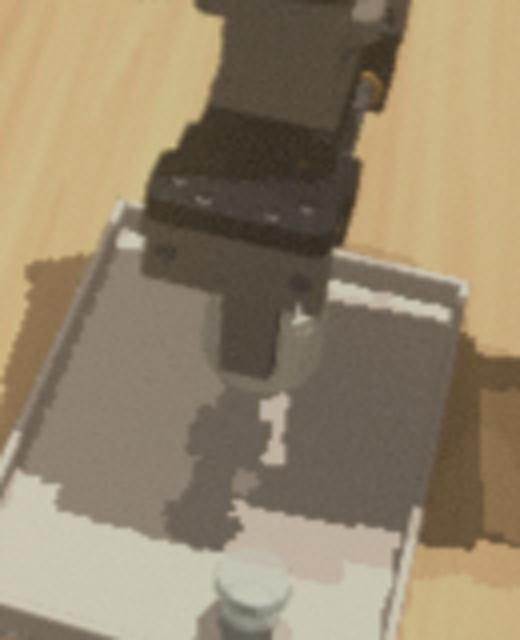

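Request:
arm_command(
  series=[0,0,0,0,4.6,0,0,0,0,5,0,0,0,0,5.5,0,0,0,0,6,0,0,0,0,6.6],
)

```text
time: 14.48
position: [0.4845, 0.1347, -0.0144]
tool_rot: [0.473, -0.476, 0.525, -0.523]
ft_force: [-0.4, 0.9, 0.2]
grip_width: 0.701
```

Request:
arm_command(
  series=[0,0,0,0,6.6,0,0,0,0,6.6,0,0,0,0,6.6],
)

```text
time: 14.73
position: [0.4845, 0.1347, -0.0144]
tool_rot: [0.473, -0.476, 0.525, -0.523]
ft_force: [0.0, -0.4, 0.4]
grip_width: 0.718
```

```bash
python3 -c "
from h import *
snap('side','s14');snap('wrist','w14')
go([.485,.1355,-.01],-95.6)
crop('s14',270,190,400,350,3,'b');crop('w14',130,90,380,300,2,'a')
b=cv2.imread('pics/b.png');c=cv2.imread('pics/a.png');h=max(len(b),len(c));P=lambda i:cv2.copyMakeBorder(i,0,h-len(i),0,0,0)
cv2.imwrite('pics/bc.png',cv2.resize(np.hstack([P(b),P(c)]),None,fx=.85,fy=.85))"
```

```text
t 14.83 pos [ 0.4845  0.1347 -0.0144] yaw -95.63 grip 66.1 F [-0.1 -0.1 -0.9] T [ 0.01 -0.03 -0.04]
shift cm [-0.08 -0.44  0.04] turn -0.001
```

View pics/bc.png

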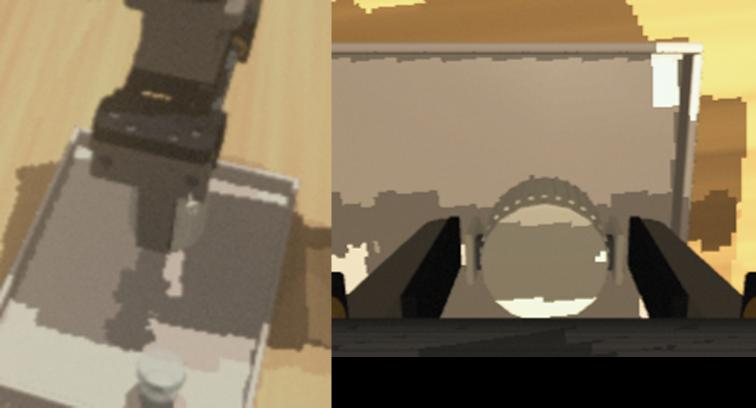

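Request:
arm_command(
  series=[0,-0.6,0,0,7,0,-1.5,0,0,7,0,-3,0,0,7,0,-5,0,0,7,0,-7.5,0,0,7],
)

```text
time: 15.25
position: [0.484, 0.1347, 0.0612]
tool_rot: [0.473, -0.477, 0.526, -0.522]
ft_force: [0.6, -0.5, 0.3]
grip_width: 0.759
```

Request:
arm_command(
  series=[0,-3,0,0,7,0,-6,-2,0,7,0,-8,-5,0,7,0,-8,-8,0,7,0,-8,-10,0,7],
)

```text
time: 15.67
position: [0.3846, 0.1449, 0.1443]
tool_rot: [0.474, -0.476, 0.525, -0.523]
ft_force: [-0.4, -0.6, -0.5]
grip_width: 0.758
```

Request:
arm_command(
  series=[4,0,0,0,7,8,0,0,0,7,12,0,0,0,7,16,0,0,0,7,18,0,0,0,7],
)

```text
time: 16.08
position: [0.3667, -0.0375, 0.1456]
tool_rot: [-0.473, 0.475, -0.524, 0.524]
ft_force: [0.2, 1.3, -0.8]
grip_width: 0.761
```

```bash
python3 -c "
from h import *
snap('side','s15');snap('top','t15')
go([.485,.1355,-.01],-95.6)
crop('s15',240,180,400,370,3,'b');crop('t15',110,190,240,300,3,'a')
b=cv2.imread('pics/b.png');c=cv2.imread('pics/a.png');h=max(len(b),len(c));P=lambda i:cv2.copyMakeBorder(i,0,h-len(i),0,0,0)
cv2.imwrite('pics/bc.png',cv2.resize(np.hstack([P(b),P(c)]),None,fx=.9,fy=.9))"
```

```text
t 16.18 pos [ 0.3671 -0.0369  0.1455] yaw -95.92 grip 70.3 F [ 0.1  0.8 -0.7] T [0.04 0.03 0.03]
shift cm [-18.38  15.51   9.98] turn -0.006
```

View pics/bc.png

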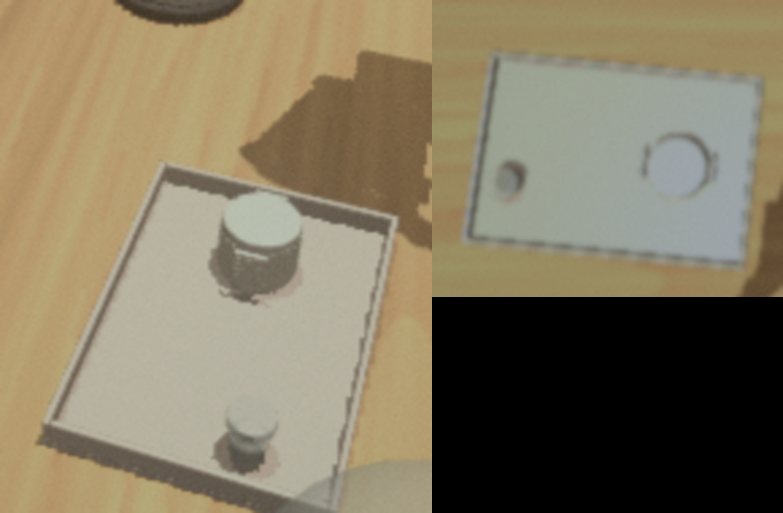

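View pics/s15.png

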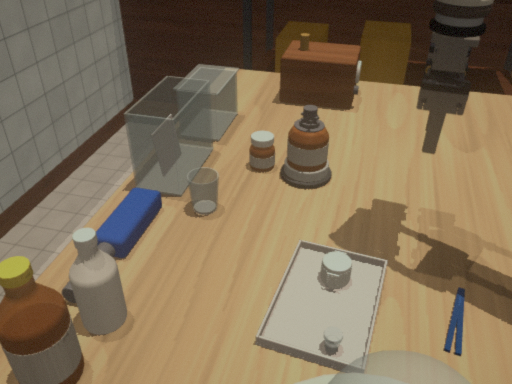

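```bash
python3 - <<'E'
from h import *
print(tri([(ld('s15'),240+262/2.7,180+219/2.7),(ld('t15'),110+(678-432)/2.7,190+166/2.7)]))
print(readout.read_state()['joint_vel'].round(3)); env.sign_off()
E
```

```text
(array([0.48351688, 0.13432653, 0.04139256]), [array([-0.1201093 , -0.01660317]), array([0.00142903, 0.09150894])])
[0.079 0.011 0.004 0.033 0.008 0.056]
the job is handed in; nothing more can be done
```

The cap is off the reagent jar and stands upright, mouth down, in the free half of the tray. I handed the job in at about 16 s.

- **Opening:** I squeezed both tabs with 18 N until the opening read about 46 mm, which is fully in. A light pull at 16.5° met about 5 N, so the cap was still held. At about 21.5° it came free, and the wrist force during the turn and lift stayed near 5 N or less.
- **Setting down:** I lowered the cap in 1 mm steps until it touched the tray floor, at about 7 N. Then I opened the fingers, backed off and moved clear.
- **Last checks:**
  - The top of the cap measured z ≈ 0.041 m at (0.484, 0.134), against 0.042 m expected for a cap standing flat, and it looked upright in both views.
  - In the last pictures the stopper, squat jar and beaker looked to be where they had been. I compared these by eye and did not measure them.
  - The wrist force was near zero and the robot was touching nothing.
- **Disagreement:** The pictures showed the fingertips about 35 mm behind the reported TCP, although the description puts the TCP at the tips. My first approach therefore stopped above the cap without touching it. I set the heights from the pictures instead, and the contact at the tray floor agreed with that.
- **Small residual:** The last reading before hand-in still showed a small joint motion, up to 0.08 rad/s, with the arm well clear of everything.

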